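# Open the glue press and push the finished case onto the mat

## Task

With the fingertips, push the red crossbar of the glue press up and back until its counterweighted swing arm passes its balance point and stays raised by itself. Then push the black case along the bench, without lifting or tipping it, until it lies wholly on the green mat. Nothing needs gripping; leave the thread spools and the other things on the bench where they are.

Things in the scene. Friction and masses are not known exactly. Their poses are not given: they have to be found in the camera images.
- swing (a joint): swing arm of the press (two bars on one level axle: a handle bar and a pad bar, moving as one). 0 = lowered, pad 1.5 mm above the case; grows as the handle is pushed up and away from the robot and the pad rises, to a stop at 1.5. Weighs 0.7 to 1.3 kg with its counterweight. Below the balance point at about 0.57 it falls back; beyond, it goes on to the stop by itself and stays; the fall is damped
- press_hinge (a point): on the axle of the press, 80 mm above the bench, 180 mm beyond the pad (press +x), between two grey cheeks (over all 76 mm wide). Beyond it, 70 mm from the axle, is the steel counterweight, 44 mm across
- swing_grip (a point): centre of the red crossbar (round, 26 mm thick, 80 mm long, along the press y) at the end of the handle bar (18 mm thick), 250 mm from the axle. Lowered, the handle rises at 50 degrees from the axle towards the robot: this point is then 272 mm above the bench, 161 mm nearer the robot than the axle. Less than 5 N on it, up and away from the robot, moves the arm
- press: the grey bench press; origin on the bench right below the lowered pad (a cork 56 mm square at the end of the level pad bar, 18 mm thick). Its x axis runs from the pad to the axle (away from the robot, within about 0.2 rad), y to the left, z up. The arm swings in its x-z plane. With the arm up on its stop no part of the press stands within 90 mm of the origin (measured level)
- case: small stiff black case with a light seam round it, loose, about 0.3 kg, 100 mm (its x) by 70 mm (its y) by 45 mm high; origin at the centre of its underside. It starts on the bench below the pad and slides on the bench
- mat: thin green mat lying flat on the bench (1 mm, no edge to catch on), 200 mm (its x) by 180 mm (its y), to the left or the right of the press, its centre 190 mm from the press origin; origin at its centre, axes parallel to the press's
- board: cork-coloured board, fixed, 140 mm (its x) by 100 mm (its y), 6 mm thick, on the other side of the press, its centre 190 mm from the press origin; three thread spools stand on it. Origin at the centre of its underside
- case_corner0 (a point): lower corner of the case at its +x +y
- case_corner1 (a point): lower corner of the case at its +x -y
- case_corner2 (a point): lower corner of the case at its -x -y
- case_corner3 (a point): lower corner of the case at its -x +y
- spool_red: red thread spool, 34 mm across, 44 mm high, loose, on the board; origin under it; to be left alone
- spool_yellow: yellow thread spool, likewise; to be left alone
- spool_blue: blue thread spool, likewise; to be left alone
- glue_jar: white glue jar, black lid, 68 mm across, 75 mm high, loose, to the far left; to be left alone
- strap_coil: coil of black strap, 100 mm across, 32 mm high, loose, to the far left; to be left alone
- brush: brush lying to the far right; to be left alone
- mallet: hammer lying to the far right; to be left alone

How it is judged:
By the outcome, as a careful person would: the job done as asked, in the order asked, and still so for the second after the job is handed in, with the robot touching nothing.
It also fails if it takes over 53 s, if anything falls off the work surface, if the arm or the gripper's body presses on something with over 40 N, if the wrist force passes 120 N, or if a joint passes its speed limit or range.

## Robot

A 6-joint arm with a two-finger parallel gripper is mounted at the origin on the work surface. World frame = base frame: x ahead of the robot, y to its left, z up, the work surface at z = 0. Lengths are in m, angles in rad, forces in N, time in s.
With the tool pointing down it reaches from about 0.275 to 0.825 m from the base axis. Payload 4.9 kg.
Tool frame: the origin (TCP) lies midway between the tips of the shut fingers; the grasp point (between the pads) lies 19 mm behind it (bot.hold_point_z is the distance from the TCP to the grasp point, in m); z points along the fingers, y is the direction in which the jaws open and shut (so a half turn about z gives the same grasp; the last joint's range is limited). The gripper opens to 85 mm and grips with 20 to 120 N. Pads are 22 mm wide; open, the fingers measure 114 mm over their backs; the gripper's body (76 mm by 85 mm) begins 54 mm behind the grasp point. The pads swing forward as they close: fully open they stand 13 mm farther back than shut.
Start: joints at [-1.304, 0.326, -0.193, 1.052, 0, 1.437], TCP at [0.215, -0.506, 0.231] pointing down, gripper open.
Joint ranges: [-2.65, 2.65], [-0.97, 1.79], [-1.3, 1.35], [-1.93, 2.1], [-1.47, 1.37], [-3.14, 3.14]. Speed limits (rad/s): [2.57, 2.57, 3.14, 3.14, 3.14, 3.14].

## Interface

Orientations are given as [roll, pitch, yaw] about the fixed x, y, z axes, in that order (R = Rz(yaw) Ry(pitch) Rx(roll)).
In Python, from station import bot gives the robot as it stands.
- The arm moves only by the tool servo_tool, never from a script. Its argument "series" is a list of rows, each an object with "travel": the shift along the tool's x, y, z in units of 30 mm (1.0 is 30 mm), a list of three; "delta_rot": the turn, a rotation vector about the tool's x, y, z in units of 8 degrees (1.0 is 8 degrees), a list of three; "jaw": the finger opening in mm, from 0 to 85.4. In form: [{"travel": [tx, ty, tz], "delta_rot": [ax, ay, az], "jaw": jaw}, ...]. A call has 1 to 5 rows; each row shifts and turns the commanded pose from where the row before left it, along the tool's axes as they then stand; what a row does not reach is not made up. A row lasts 1/10 s, in which the tool goes at most 50 mm and 8.59 degrees, less where a joint would pass 70% of its speed; a pose out of reach is approached as far as the arm can. A call is refused whole if a number of a shift passes 1 or a number of a turn 1, either way. A call with a gripper value outside its range is refused whole. The fingers move at their own pace and stop on an object; "newtons" is the grip in N (left out, the last holds). Time passes only in rows, so rows that do not move let the fingers close. It gives the time, the measured TCP pose, the force and the opening at its end, in the units of the state.
- bot.state(): the state, without advancing time (a new reading comes with each control period).
- bot.camera(name): name is "scene" or "top" or "wrist"; returns a dict with "img" (384x512x3 uint8, red, green, blue), "depth" (384x512 float32, m along the optical axis (not along the pixel's ray), 0 where there is no reading), "fx", "fy", "cx", "cy" (pixels), "extrinsics" (4x4, takes a point from camera to world coordinates). Camera axes: x right, y up, looking along -z (the intrinsics and any distortion apply to the point x, -y, -z); pixel columns grow to the right and rows downward; lengths in m; the calibration is good to about 2 mm. A picture is of the moment at which its call begins.
- bot.sign_off(): hands the job in, once; it reports no verdict.
The state is a dict: "clock": time; "joints": joint angles; "joint_velocities": joint speeds; "effort": joint torques, N m; "tool_pos": TCP position; "tool_rot": TCP orientation; "contact_force": force on the tool from outside, world axes, zero at the start; "moment": the same for the moment, N m; "opening": finger opening in m.
Only numpy, scipy, OpenCV 4.12 (cv2) and the standard library are available. Lean on these libraries where they do the work, as an engineer would, in place of code of your own. Each camera call takes 0.05 s, during which the arm holds its last target.

## Working session

There is one attempt and no reset: what is moved stays moved. The work goes in short steps, Python scripts to look and compute and a tool call to move; the robot and the scene stay as the last step left them, time stands still between calls to the robot, and variables do not carry over. Pictures are saved under pics/ and viewed, and the job is handed in when it is done.

Besides the shell and the picture viewer there is one more tool, called after "Request:" by a JSON object that holds its "name" and its "arguments", one argument or row to a line. servo_tool: Moves the arm, as the interface text tells. Its arguments: {"type":"object","properties":{"series":{"type":"array"},"newtons":{"type":"number"}},"required":["series"]}

```bash
ls; mkdir -p pics
python3 - <<'E'
from station import bot
import cv2, numpy as np, pickle
print(bot.state())
for n in ("scene","top"):
    c=bot.camera(n); cv2.imwrite(f"pics/{n}0.png",c["img"][:,:,::-1]); pickle.dump(c,open(f"{n}0.pkl","wb"))
    print(n,c["fx"],c["fy"],c["cx"],c["cy"],np.round(c["extrinsics"],3).tolist(),[k for k in c])
E
```

```text
pics
{'clock': 0.0, 'joints': array([-1.30417376e+00,  3.26922657e-01, -1.93575703e-01,  1.05199271e+00,
        1.47885784e-05,  1.43658941e+00]), 'joint_velocities': array([0.00142826, 0.00065977, 0.00054973, 0.00210646, 0.00095785,
       0.0006664 ]), 'effort': array([ 2.65233932e-03, -4.43397903e+01,  2.62440366e+01,  1.55138480e-02,
        2.67558780e-04, -7.78621711e-06]), 'tool_pos': array([ 0.21445938, -0.50584426,  0.23051649]), 'tool_rot': array([-3.13991513e+00, -2.41419938e-04,  4.00829271e-01]), 'contact_force': array([2.60017309e-04, 1.20997525e-02, 1.04625925e+00]), 'moment': array([ 0.01629212,  0.00112258, -0.01226846]), 'opening': 0.0854835479592143}
scene 426.3500064974975 426.3500064974975 250.11307889442708 193.7269779470323 [[0.084, -0.733, 0.675, 1.458], [0.996, 0.07, -0.048, -0.034], [-0.012, 0.677, 0.736, 1.132], [0.0, 0.0, 0.0, 1.0]] ['img', 'depth', 'fx', 'fy', 'cx', 'cy', 'extrinsics']
top 411.5618177670682 411.5618177670682 252.46355630979645 193.7671970956479 [[-0.007, 0.992, -0.124, 0.368], [-1.0, -0.007, 0.007, 0.049], [0.006, 0.124, 0.992, 1.652], [0.0, 0.0, 0.0, 1.0]] ['img', 'depth', 'fx', 'fy', 'cx', 'cy', 'extrinsics']
```

View pics/scene0.png

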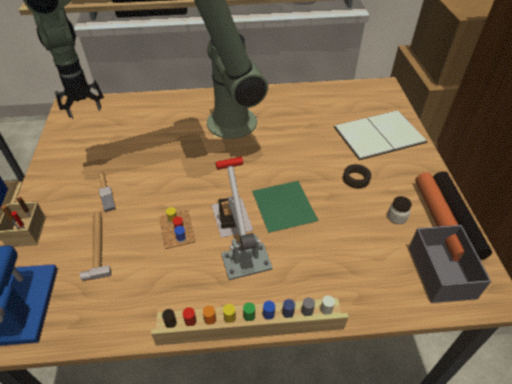

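View pics/top0.png

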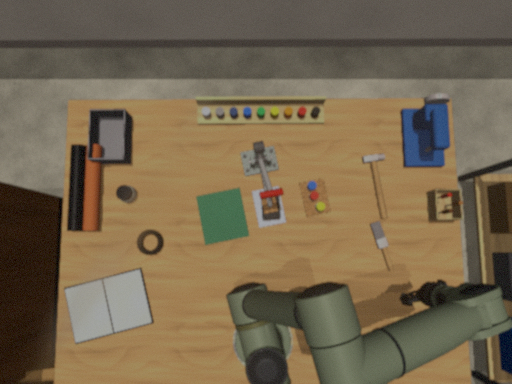

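The scene view shows the red crossbar at about (229,162) and the green mat at (285,206). In the top view the mat is at (222,216), the crossbar at (271,193) and the spools at (316,196). The mat is on the robot's left. I'll measure next.

```bash
cat > h.py <<'E'
import numpy as np, cv2, pickle
def ray(c,u,v):
    d=np.array([(u-c["cx"])/c["fx"],-(v-c["cy"])/c["fy"],-1.]); E=c["extrinsics"]
    return E[:3,3],E[:3,:3]@d
def onz(c,u,v,z):
    o,d=ray(c,u,v); return o+d*(z-o[2])/d[2]
def pts(c):
    h,w=c["depth"].shape; v,u=np.mgrid[:h,:w]; z=c["depth"]
    P=np.stack([(u-c["cx"])/c["fx"]*z,-(v-c["cy"])/c["fy"]*z,-z],-1)
    return P@c["extrinsics"][:3,:3].T+c["extrinsics"][:3,3]
E
python3 - <<'E'
from h import *
for n in ("top","scene"):
    c=pickle.load(open(n+"0.pkl","rb")); hsv=cv2.cvtColor(c["img"],cv2.COLOR_RGB2HSV); P=pts(c)
    H,S,V=cv2.split(hsv)
    g=((H>60)&(H<90)&(S>90)).astype(np.uint8)
    cs,_=cv2.findContours(g,cv2.RETR_EXTERNAL,cv2.CHAIN_APPROX_NONE); k=max(cs,key=cv2.contourArea)
    hull=cv2.approxPolyDP(k,5,True)[:,0]
    W=np.array([onz(c,*p,0.001) for p in hull]); print(n,"mat",hull.tolist(),np.round(W[:,:2],3).tolist())
    W=np.array([onz(c,*p,0.001)[:2] for p in k[:,0]]).astype(np.float32)
    print(cv2.minAreaRect(W))
    r=(((H<8)|(H>172))&(S>170)&(V>90)).astype(np.uint8)
    nn,l,st,ce=cv2.connectedComponentsWithStats(r)
    for i in range(1,nn):
        if st[i,4]>25:
            q=P[l==i]; print("red",st[i],ce[i],np.round(np.median(q,0),3),np.round(q.min(0),3),np.round(q.max(0),3))
    x0,y0,x1,y1=(225,130,345,240) if n=="top" else (150,140,330,290)
    cv2.imwrite(f"pics/{n}0z.png",cv2.resize(c["img"][y0:y1,x0:x1,::-1],None,fx=4 if n=="scene" else 5,fy=4 if n=="scene" else 5,interpolation=cv2.INTER_CUBIC))
E
```

```text
top mat [[236, 190], [200, 207], [206, 211], [206, 235], [213, 224], [218, 230], [215, 240], [224, 228], [225, 238], [246, 233], [240, 230], [244, 221], [241, 229], [234, 225], [243, 219], [239, 197], [232, 196]] [[0.589, 0.103], [0.521, 0.248], [0.505, 0.224], [0.409, 0.223], [0.453, 0.196], [0.428, 0.176], [0.389, 0.187], [0.436, 0.152], [0.396, 0.148], [0.416, 0.064], [0.428, 0.088], [0.464, 0.072], [0.432, 0.084], [0.448, 0.112], [0.472, 0.076], [0.561, 0.091], [0.565, 0.12]]
((0.4854234457015991, 0.15942338109016418), (0.1840103417634964, 0.16571786999702454), 11.030661582946777)
red [299 108   7   8  44] [301.70454545 111.15909091] [ 0.897 -0.162  0.063] [ 0.883 -0.174  0.052] [ 0.91  -0.15   0.072]
red [261 189  22   9 117] [271.52991453 193.24786325] [ 0.54  -0.024  0.283] [ 0.527 -0.061  0.274] [0.554 0.01  0.291]
red [311 192   7   7  44] [313.81818182 195.04545455] [ 0.561 -0.204  0.051] [ 0.548 -0.217  0.029] [ 0.573 -0.192  0.057]
scene mat [[297, 182], [254, 192], [269, 230], [315, 219]] [[0.377, 0.218], [0.412, 0.055], [0.589, 0.09], [0.557, 0.251]]
((0.4851943552494049, 0.15340553224086761), (0.18695297837257385, 0.16838882863521576), 11.196992874145508)
red [216 156  27  13 193] [229.19170984 162.20725389] [ 0.547 -0.029  0.282] [ 0.523 -0.067  0.268] [1.458 0.01  1.132]
red [ 11 211   6   6  26] [ 13.57692308 213.19230769] [ 0.551 -0.703  0.13 ] [ 0.471 -0.767  0.05 ] [ 1.458 -0.034  1.132]
red [173 217  10   9  71] [177.3943662  220.67605634] [ 0.563 -0.21   0.052] [ 0.545 -0.223  0.043] [ 0.576 -0.194  0.057]
red [183 308  12  17 154] [188.65584416 315.47402597] [ 0.907 -0.167  0.065] [ 0.884 -0.182  0.026] [ 0.918 -0.152  0.072]
```

```bash
file pics/*z.png
```

```text
bash: file: command not found
```

View pics/top0z.png

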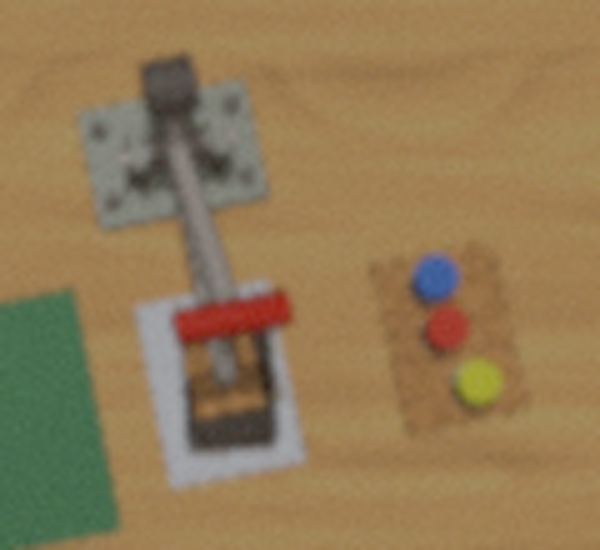

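View pics/scene0z.png

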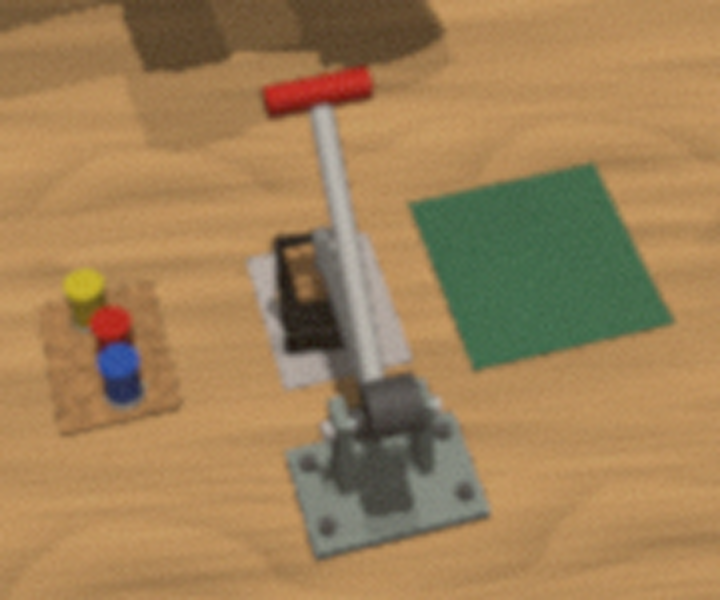

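The measurements agree with each other: press yaw is about 0.194, press origin about (0.521, -0.032), and mat centre about (0.484, 0.154). The bar at (0.540, -0.026, 0.27) matches the given geometry. Next I'll turn the tool to line up with the press, shut the fingers and move in front of the bar.

Request:
{"name": "servo_tool", "arguments": {
  "series": [
    {"travel": [0, 0, -0.4], "delta_rot": [0, 0, 0.75], "jaw": 0},
    {"travel": [0, 0, -0.4], "delta_rot": [0, 0, 0.73], "jaw": 0},
    {"travel": [0.9, -1, 0], "delta_rot": [0, 0, 0], "jaw": 0},
    {"travel": [0.9, -1, 0], "delta_rot": [0, 0, 0], "jaw": 0},
    {"travel": [0.9, -1, 0], "delta_rot": [0, 0, 0], "jaw": 0}
  ]
}}

```text
clock: 0.6
tool_pos: [0.2769, -0.4012, 0.2549]
tool_rot: [-3.141, 0.0, 0.193]
contact_force: [0.4, -0.8, -0.3]
opening: 0.0122
```

Request:
{"name": "servo_tool", "arguments": {
  "series": [
    {"travel": [0.9, -1, 0], "delta_rot": [0, 0, 0], "jaw": 0},
    {"travel": [0.9, -1, 0], "delta_rot": [0, 0, 0], "jaw": 0},
    {"travel": [0.9, -1, 0], "delta_rot": [0, 0, 0], "jaw": 0},
    {"travel": [0.9, -1, 0], "delta_rot": [0, 0, 0], "jaw": 0},
    {"travel": [0.9, -1, 0], "delta_rot": [0, 0, 0], "jaw": 0}
  ]
}}

```text
clock: 1.1
tool_pos: [0.3806, -0.2276, 0.2551]
tool_rot: [-3.141, 0.0, 0.194]
contact_force: [0.9, -1.3, -1.0]
opening: -0.0001
```

Request:
{"name": "servo_tool", "arguments": {
  "series": [
    {"travel": [0.8, -1, 0], "delta_rot": [0, 0, 0], "jaw": 0},
    {"travel": [0.7, -1, 0], "delta_rot": [0, 0, 0], "jaw": 0},
    {"travel": [0.5, -1, 0], "delta_rot": [0, 0, 0], "jaw": 0},
    {"travel": [0.5, -1, 0], "delta_rot": [0, 0, 0], "jaw": 0},
    {"travel": [0, 0, 0], "delta_rot": [0, 0, 0], "jaw": 0}
  ]
}}

```text
clock: 1.6
tool_pos: [0.4308, -0.0939, 0.255]
tool_rot: [-3.14, 0.0, 0.199]
contact_force: [0.1, 0.1, -0.7]
opening: -0.0
```

Request:
{"name": "servo_tool", "arguments": {
  "series": [
    {"travel": [0.8, -0.7, 0], "delta_rot": [0, 0, 0], "jaw": 0},
    {"travel": [0.8, -0.7, 0], "delta_rot": [0, 0, 0], "jaw": 0},
    {"travel": [0.3, 0, 0], "delta_rot": [0, 0, 0], "jaw": 0},
    {"travel": [0, 0, 0], "delta_rot": [0, 0, 0], "jaw": 0}
  ]
}}

```text
clock: 2.0
tool_pos: [0.4791, -0.0452, 0.2549]
tool_rot: [3.141, 0.001, 0.195]
contact_force: [-0.3, -0.3, -0.1]
opening: -0.0001
```

Run:
```python
from station import bot
import cv2, numpy as np, pickle
from h import *
s=bot.state(); p=s["tool_pos"]; a=.194; d=p[:2]-[.521,-.032]
print(p,"press",d@[np.cos(a),np.sin(a)],d@[-np.sin(a),np.cos(a)],s["joints"])
c=bot.camera("scene"); pickle.dump(c,open("scene1.pkl","wb"))
w=bot.camera("wrist")
cv2.imwrite("pics/s1.png",np.hstack([cv2.resize(c["img"][100:280,130:330,::-1],(400,360)),cv2.resize(w["img"][:,:,::-1],(400,360))]))
```

```text
[ 0.47912719 -0.04523843  0.25489446] press -0.04363949553615107 -0.004917620984234213 [-2.47248688e-01  1.83075171e-01 -3.22352488e-01  1.06562274e+00
 -6.66780474e-04  2.69926561e+00]
```

View pics/s1.png

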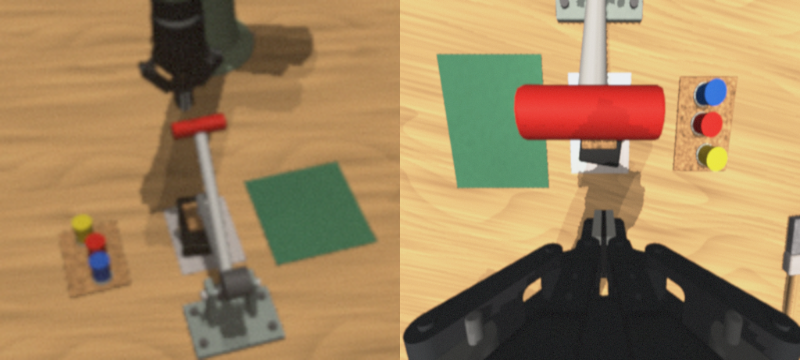

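The bar is still lowered and the shut fingers are about 25 mm short of it, near its middle (wrist view: bar at (590,112), fingers at (603,220)). I'll push along the arc now.

Request:
{"name": "servo_tool", "arguments": {
  "series": [
    {"travel": [0.6, 0, 0], "delta_rot": [0, 0, 0], "jaw": 0},
    {"travel": [0.5, 0, -0.1], "delta_rot": [0, 0, 0], "jaw": 0},
    {"travel": [0.5, 0, -0.3], "delta_rot": [0, 0, 0], "jaw": 0},
    {"travel": [0.5, 0, -0.3], "delta_rot": [0, 0, 0], "jaw": 0},
    {"travel": [0.5, 0, -0.3], "delta_rot": [0, 0, 0], "jaw": 0}
  ]
}}

```text
clock: 2.6
tool_pos: [0.5533, -0.0314, 0.2856]
tool_rot: [3.141, 0.004, 0.192]
contact_force: [-2.9, -1.1, 3.8]
opening: -0.0002
```

```bash
cat > look.py <<'E'
from station import bot
import cv2, numpy as np, pickle,sys
from h import *
n=sys.argv[1]
s=bot.state(); p=s["tool_pos"]; a=.194; d=p[:2]-[.521,-.032]
print(s["clock"],p.round(4),"press",d@[np.cos(a),np.sin(a)],d@[-np.sin(a),np.cos(a)],s["joints"].round(2),s["contact_force"].round(1))
c=bot.camera("scene"); pickle.dump(c,open(f"scene{n}.pkl","wb"))
w=bot.camera("top"); pickle.dump(w,open(f"top{n}.pkl","wb"))
cv2.imwrite(f"pics/s{n}.png",np.hstack([cv2.resize(c["img"][100:280,130:330,::-1],(400,360)),cv2.resize(w["img"][110:270,180:358,::-1],(400,360))]))
E
python3 look.py 2
```

```text
2.6 [ 0.5533 -0.0314  0.2856] press 0.031788145428200104 -0.005650735034856031 [-0.19  0.31 -0.08  1.19 -0.    2.76] [-2.9 -1.1  3.8]
```

View pics/s2.png

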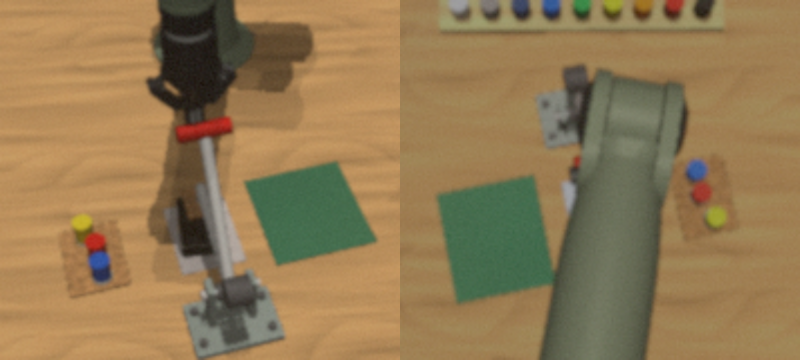

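The bar is rising with the fingers (scene view: bar at (205,129)) and the force is small. I'll carry on along the arc.

Request:
{"name": "servo_tool", "arguments": {
  "series": [
    {"travel": [0.6, 0, -0.3], "delta_rot": [0, 0, 0], "jaw": 0},
    {"travel": [0.6, 0, -0.25], "delta_rot": [0, 0, 0], "jaw": 0},
    {"travel": [0.6, 0, -0.15], "delta_rot": [0, 0, 0], "jaw": 0},
    {"travel": [0.6, 0, -0.1], "delta_rot": [0, 0, 0], "jaw": 0},
    {"travel": [0.6, 0, -0.1], "delta_rot": [0, 0, 0], "jaw": 0}
  ]
}}

```text
clock: 3.2
tool_pos: [0.6428, -0.0136, 0.312]
tool_rot: [3.142, 0.001, 0.193]
contact_force: [0.2, 0.9, 0.7]
opening: 0.0001
```

```bash
python3 look.py 3
```

```text
3.2 [ 0.6428 -0.0136  0.312 ] press 0.1230214565716656 -0.005440998419697081 [-0.14  0.48  0.24  1.33 -0.    2.81] [0.2 0.9 0.7]
```

View pics/s3.png

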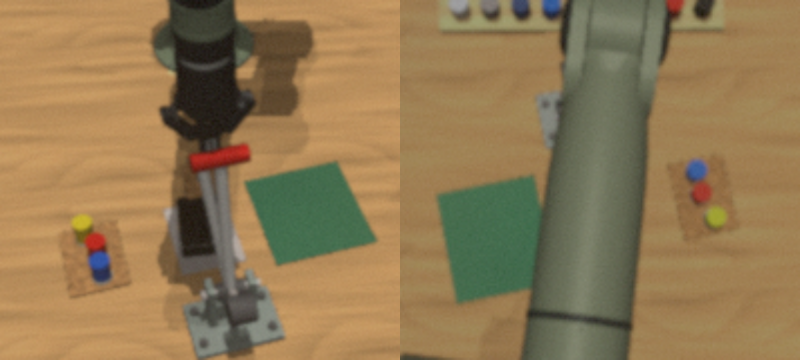

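It's close to the balance point: the bar is at (220,158) and the force has dropped to about zero. I'll push a little further.

Request:
{"name": "servo_tool", "arguments": {
  "series": [
    {"travel": [0.6, 0, -0.05], "delta_rot": [0, 0, 0], "jaw": 0},
    {"travel": [0.6, 0, 0], "delta_rot": [0, 0, 0], "jaw": 0},
    {"travel": [0.4, 0, 0], "delta_rot": [0, 0, 0], "jaw": 0},
    {"travel": [0, 0, 0], "delta_rot": [0, 0, 0], "jaw": 0},
    {"travel": [0, 0, 0], "delta_rot": [0, 0, 0], "jaw": 0}
  ]
}}

```text
clock: 3.8
tool_pos: [0.6893, -0.0038, 0.3132]
tool_rot: [-3.141, 0.002, 0.193]
contact_force: [-0.6, -0.2, -0.7]
opening: 0.0005
```

```bash
python3 look.py 4
```

```text
3.8 [ 0.6893 -0.0038  0.3132] press 0.17055863972477592 -0.004816070360862628 [-0.11  0.58  0.41  1.4  -0.    2.84] [-0.6 -0.2 -0.7]
```

View pics/s4.png

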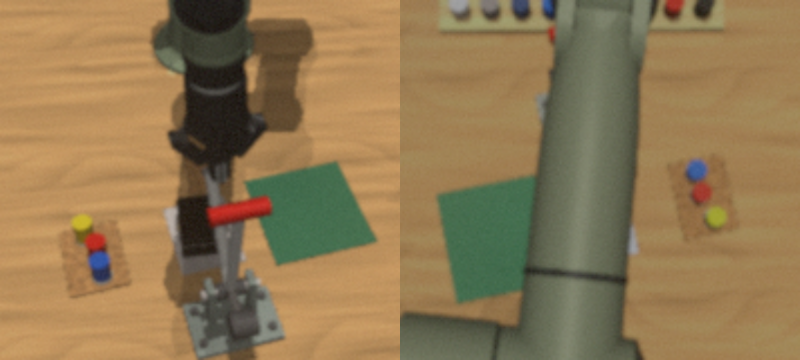

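The arm has passed balance and is swinging on by itself (bar at (240,210)). The pad is rising toward the robot side, so I'll clear up and back to the right.

Request:
{"name": "servo_tool", "arguments": {
  "series": [
    {"travel": [0, 0, -1], "delta_rot": [0, 0, 0], "jaw": 0},
    {"travel": [0, 0, -1], "delta_rot": [0, 0, 0], "jaw": 0},
    {"travel": [-1, 0.5, 0], "delta_rot": [0, 0, 0], "jaw": 0},
    {"travel": [-1, 1, 0], "delta_rot": [0, 0, 0], "jaw": 0},
    {"travel": [-1, 1, 0], "delta_rot": [0, 0, 0], "jaw": 0}
  ]
}}

```text
clock: 4.4
tool_pos: [0.6152, -0.0946, 0.3743]
tool_rot: [3.141, -0.001, 0.196]
contact_force: [0.5, -0.5, 0.8]
opening: -0.0
```

Request:
{"name": "servo_tool", "arguments": {
  "series": [
    {"travel": [-1, 1, 0], "delta_rot": [0, 0, 0], "jaw": 0},
    {"travel": [-1, 1, 0], "delta_rot": [0, 0, 0], "jaw": 0},
    {"travel": [-1, 1, 0], "delta_rot": [0, 0, 0], "jaw": 0},
    {"travel": [-1, 1, 0], "delta_rot": [0, 0, 0], "jaw": 0},
    {"travel": [-1, 1, 0], "delta_rot": [0, 0, 0], "jaw": 0}
  ]
}}

```text
clock: 4.9
tool_pos: [0.4964, -0.2712, 0.3743]
tool_rot: [3.141, -0.0, 0.194]
contact_force: [1.1, -0.9, -0.0]
opening: -0.0001
```

```bash
python3 look.py 5
python3 - <<'E'
from h import *
c=pickle.load(open("top5.pkl","rb")); cv2.imwrite("pics/t5.png",cv2.resize(c["img"][130:250,225:345,::-1],(600,600),interpolation=cv2.INTER_CUBIC))
c=pickle.load(open("scene5.pkl","rb")); cv2.imwrite("pics/c5.png",cv2.resize(c["img"][160:290,160:330,::-1],None,fx=4.5,fy=4.5,interpolation=cv2.INTER_CUBIC))
E
```

```text
4.9 [ 0.4964 -0.2712  0.3743] press -0.07028630644079474 -0.22996863988912986 [-0.63  0.31  0.14  1.4  -0.    2.32] [ 1.1 -0.9 -0. ]
```

View pics/t5.png

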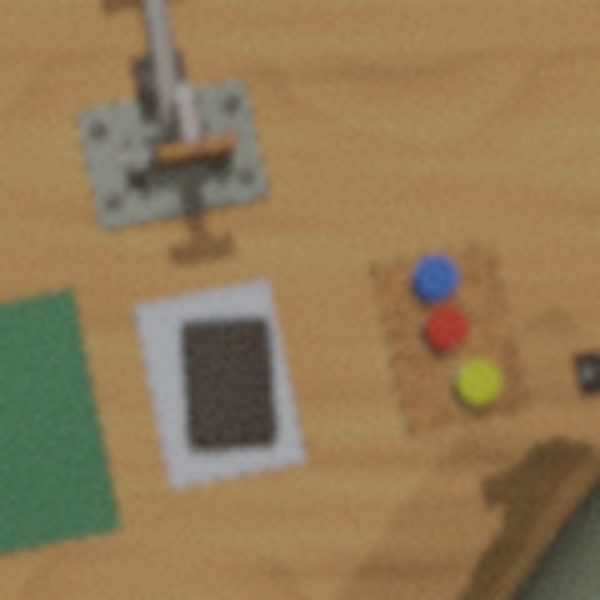

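View pics/c5.png

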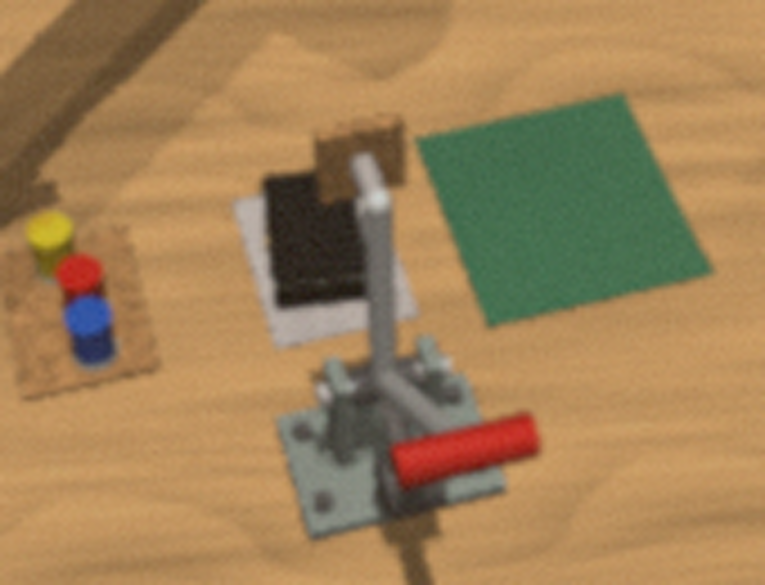

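The press arm is up on its stop (bar at (465,450), pad raised) and the case is fully visible in the top view at (229,384). I'll measure the case, mat and spools.

```bash
cat > meas.py <<'E'
from h import *
import sys
a=.194; O=np.array([.521,-.032]); R=np.array([[np.cos(a),np.sin(a)],[-np.sin(a),np.cos(a)]])
pr=lambda W:(np.asarray(W)[:2]-O)@R.T
def run(c,spools=True):
    img=cv2.GaussianBlur(c["img"],(3,3),0); hsv=cv2.cvtColor(img,cv2.COLOR_RGB2HSV); H,S,V=cv2.split(hsv)
    win=np.zeros(V.shape,bool); win[150:255,190:300]=1
    def rect(m,z,name):
        cs,_=cv2.findContours((m&win).astype(np.uint8),cv2.RETR_EXTERNAL,cv2.CHAIN_APPROX_NONE)
        k=max(cs,key=cv2.contourArea)
        W=np.array([onz(c,p[0],p[1],z)[:2] for p in k[:,0]]).astype(np.float32)
        r=cv2.minAreaRect(W); print(name,"px",k[:,0].min(0),k[:,0].max(0),"centre",np.round(r[0],4),"press",pr(r[0]).round(4),"size",np.round(r[1],4),"ang",round(r[2],1),"corners press",[pr(q).round(3).tolist() for q in cv2.boxPoints(r)])
    rect(((H>55)&(H<95)&(S>60)),.001,"mat")
    rect((V<85),.045,"case")
    if spools:
        for nm,m in (("blue",(H>105)&(H<125)&(S>130)),("yellow",(H>22)&(H<34)&(S>150)),("red",((H<6)|(H>174))&(S>150))):
            w=np.zeros(V.shape,bool); w[175:220,300:335]=1
            v,u=np.nonzero(m&w); q=onz(c,u.mean(),v.mean(),.050); print(nm,len(u),q.round(3),pr(q).round(3))
run(pickle.load(open(sys.argv[1],"rb")))
E
python3 meas.py top5.pkl
```

```text
mat px [198 190] [246 242] centre [0.4858 0.1593] press [0.0023 0.1945] size [0.1881 0.1685] ang 11.0 corners press [[-0.092, 0.279], [-0.092, 0.11], [0.096, 0.11], [0.097, 0.279]]
case px [262 195] [278 218] centre [ 0.5174 -0.0313] press [-0.0034  0.0013] size [0.0627 0.0905] ang 89.6 corners press [[-0.054, -0.02], [0.035, -0.038], [0.047, 0.023], [-0.042, 0.041]]
blue 29 [ 0.599 -0.195  0.05 ] [ 0.045 -0.175]
yellow 62 [ 0.517 -0.23   0.05 ] [-0.042 -0.193]
red 44 [ 0.56  -0.202  0.05 ] [ 0.005 -0.175]
```

The case is at about press (-0.003, 0.001), turned about -0.2 rad to the press, and the room between case and spools is clear. I'll turn the tool 90° so the jaws lie along the press x axis, then push the right face with both fingers spread.

Request:
{"name": "servo_tool", "arguments": {
  "series": [
    {"travel": [0, 0, 0], "delta_rot": [0, 0, -1], "jaw": 50},
    {"travel": [0, 0, 0], "delta_rot": [0, 0, -1], "jaw": 50},
    {"travel": [0, 0, 0], "delta_rot": [0, 0, -1], "jaw": 50},
    {"travel": [0, 0, 0], "delta_rot": [0, 0, -1], "jaw": 50},
    {"travel": [0, 0, 0], "delta_rot": [0, 0, -1], "jaw": 50}
  ]
}}

```text
clock: 5.5
tool_pos: [0.4981, -0.2694, 0.374]
tool_rot: [3.141, -0.0, 0.898]
contact_force: [-0.1, -0.5, 0.3]
opening: 0.0504
```

Request:
{"name": "servo_tool", "arguments": {
  "series": [
    {"travel": [0, 0, 0], "delta_rot": [0, 0, -1], "jaw": 50},
    {"travel": [0, 0, 0], "delta_rot": [0, 0, -1], "jaw": 50},
    {"travel": [0, 0, 0], "delta_rot": [0, 0, -1], "jaw": 50},
    {"travel": [0, 0, 0], "delta_rot": [0, 0, -1], "jaw": 50},
    {"travel": [0, 0, 0], "delta_rot": [0, 0, -1], "jaw": 50}
  ]
}}

```text
clock: 6.0
tool_pos: [0.4981, -0.2693, 0.3741]
tool_rot: [3.141, -0.0, 1.597]
contact_force: [-0.4, -0.6, 0.9]
opening: 0.0499
```

Request:
{"name": "servo_tool", "arguments": {
  "series": [
    {"travel": [0, 0, 0], "delta_rot": [0, 0, -1], "jaw": 50},
    {"travel": [0, 0, 0], "delta_rot": [0, 0, -0.25], "jaw": 50},
    {"travel": [1, 0.5, 0.5], "delta_rot": [0, 0, 0], "jaw": 50},
    {"travel": [1, 0.5, 0.5], "delta_rot": [0, 0, 0], "jaw": 50},
    {"travel": [0, 0, 0], "delta_rot": [0, 0, 0], "jaw": 50}
  ]
}}

```text
clock: 6.5
tool_pos: [0.5155, -0.2013, 0.3423]
tool_rot: [-3.14, -0.003, 1.769]
contact_force: [-1.2, -0.4, 0.7]
opening: 0.0499
```

Request:
{"name": "servo_tool", "arguments": {
  "series": [
    {"travel": [0.9, 0.4, 0.8], "delta_rot": [0, 0, 0], "jaw": 50},
    {"travel": [0.9, 0.4, 1], "delta_rot": [0, 0, 0], "jaw": 50},
    {"travel": [0.7, 0.4, 1], "delta_rot": [0, 0, 0], "jaw": 50},
    {"travel": [0, 0, 1], "delta_rot": [0, 0, 0], "jaw": 50},
    {"travel": [0, 0, 1], "delta_rot": [0, 0, 0], "jaw": 50}
  ]
}}

```text
clock: 7.0
tool_pos: [0.5371, -0.1242, 0.1994]
tool_rot: [3.141, 0.001, 1.767]
contact_force: [0.4, -0.4, -0.2]
opening: 0.0501
```

Request:
{"name": "servo_tool", "arguments": {
  "series": [
    {"travel": [0, 0, 1], "delta_rot": [0, 0, 0], "jaw": 50},
    {"travel": [0, 0, 1], "delta_rot": [0, 0, 0], "jaw": 50},
    {"travel": [0, 0, 0], "delta_rot": [0, 0, 0], "jaw": 50}
  ]
}}

```text
clock: 7.3
tool_pos: [0.534, -0.124, 0.1366]
tool_rot: [-3.136, -0.003, 1.765]
contact_force: [-1.1, 1.2, 0.9]
opening: 0.0497
```

```bash
python3 look.py 6
python3 - <<'E'
from station import bot
import cv2
w=bot.camera("wrist"); cv2.imwrite("pics/w6.png",w["img"][:,:,::-1])
E
```

```text
7.3 [ 0.534  -0.124   0.1366] press -0.004977424921040345 -0.09280079525542108 [-0.36  0.41 -0.33  0.84 -0.    1.01] [-1.1  1.2  0.9]
```

View pics/s6.png

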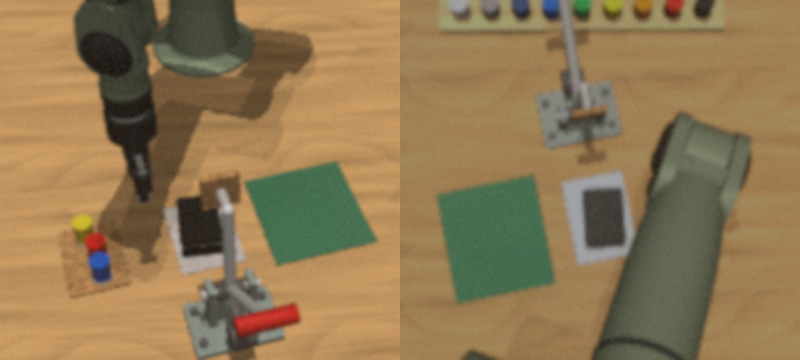

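View pics/w6.png

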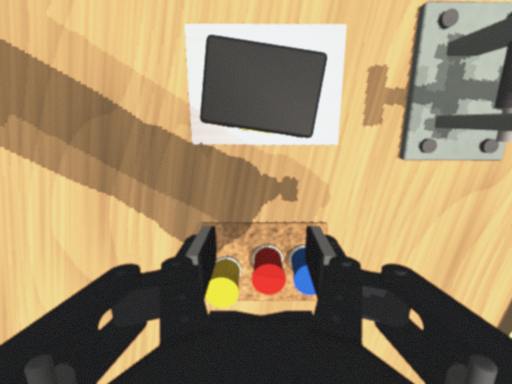

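The scene view shows the fingertips at about (143,197), with the case ahead at (200,225) and the spools behind at (90,245). Before going down I'll check the clearances by projecting the points.

Run:
```python
from h import *
c=pickle.load(open("scene6.pkl","rb"))
a=.194; O=np.array([.521,-.032]); R=np.array([[np.cos(a),np.sin(a)],[-np.sin(a),np.cos(a)]])
pr=lambda W:((np.asarray(W)[:2]-O)@R.T).round(3)
print("tip",pr(onz(c,201.5,198.5,.138)))
for n,p in dict(yel=(171,211),red=(177,217),blue=(180,227)).items(): print(n,pr(onz(c,*p,.05)))
from station import bot
w=bot.camera("wrist")
def proj(P):
    E=w["extrinsics"]; q=E[:3,:3].T@(np.array(P)-E[:3,3]); return (w["cx"]+w["fx"]*q[0]/-q[2], w["cy"]-w["fy"]*q[1]/-q[2])
print(w["extrinsics"][:3,3],proj([.534,-.124,.1366]),proj([.534,-.124,0.02]))
for s in [(185,222),(350,222)]: pass
for n,u,v,z in [("case near L",201,122,.045),("case near R",312,136,.045),("case far L",208,36,.045),("case far R",327,52,.045),("board near L",203,222,.006),("red",268,283,.05),("yel",222,290,.05),("blue",306,280,.05)]:
    print(n,pr(onz(w,u,v,z)))
```

```text
tip [ 0.012 -0.094]
yel [-0.042 -0.195]
red [-0.011 -0.18 ]
blue [ 0.034 -0.178]
[ 0.52536226 -0.06074429  0.2836984 ] (np.float64(253.56457554977158), np.float64(231.8463047066054)) (np.float64(256.2069023682608), np.float64(185.22697111663112))
case near L [-0.052 -0.031]
case near R [ 0.044 -0.043]
case far L [-0.042  0.035]
case far R [0.053 0.023]
board near L [-0.064 -0.138]
red [ 0.007 -0.185]
yel [-0.039 -0.193]
blue [ 0.044 -0.181]
```

The clearances hold: case near face is at press y of about -0.037 and the spool fronts at about -0.16. I'll go down and start pushing slowly.

Request:
{"name": "servo_tool", "arguments": {
  "series": [
    {"travel": [0, 0, 1], "delta_rot": [0, 0, 0], "jaw": 50},
    {"travel": [0, 0, 1], "delta_rot": [0, 0, 0], "jaw": 50},
    {"travel": [0, 0, 1], "delta_rot": [0, 0, 0], "jaw": 50},
    {"travel": [0, 0, 0.7], "delta_rot": [0, 0, 0], "jaw": 50},
    {"travel": [0, 0, 0.2], "delta_rot": [0, 0, 0], "jaw": 50}
  ]
}}

```text
clock: 8.0
tool_pos: [0.5369, -0.125, 0.0223]
tool_rot: [-3.141, -0.0, 1.765]
contact_force: [-0.6, -0.1, 0.4]
opening: 0.0497
```

```bash
python3 look.py 7
```

```text
8.0 [ 0.5369 -0.125   0.0223] press -0.0023553336249076432 -0.0943408069916286 [-0.36  0.56 -0.44  0.58 -0.    1.01] [-0.6 -0.1  0.4]
```

Request:
{"name": "servo_tool", "arguments": {
  "series": [
    {"travel": [0, 0, 0.3], "delta_rot": [0, 0, 0], "jaw": 50},
    {"travel": [0.6, 0, 0], "delta_rot": [0, 0, 0], "jaw": 50},
    {"travel": [0.5, 0, 0], "delta_rot": [0, 0, 0], "jaw": 50},
    {"travel": [0.3, 0, 0], "delta_rot": [0, 0, 0], "jaw": 50},
    {"travel": [0.3, 0, 0], "delta_rot": [0, 0, 0], "jaw": 50}
  ]
}}

```text
clock: 8.6
tool_pos: [0.5275, -0.074, 0.0143]
tool_rot: [3.141, 0.001, 1.766]
contact_force: [0.7, -1.4, -0.1]
opening: 0.0497
```

Request:
{"name": "servo_tool", "arguments": {
  "series": [
    {"travel": [0.3, 0, 0], "delta_rot": [0, 0, 0], "jaw": 50},
    {"travel": [0.3, 0, 0], "delta_rot": [0, 0, 0], "jaw": 50},
    {"travel": [0.3, 0, 0], "delta_rot": [0, 0, 0], "jaw": 50},
    {"travel": [0.3, 0, 0], "delta_rot": [0, 0, 0], "jaw": 50}
  ]
}}

```text
clock: 9.0
tool_pos: [0.5203, -0.0392, 0.0139]
tool_rot: [3.141, 0.0, 1.765]
contact_force: [0.2, -1.3, 1.5]
opening: 0.0496
```

```bash
python3 look.py 8
```

```text
9.0 [ 0.5203 -0.0392  0.0139] press -0.0020745345527684086 -0.0069418850323113455 [-0.22  0.53 -0.53  0.52 -0.    1.16] [ 0.2 -1.3  1.5]
```

View pics/s8.png

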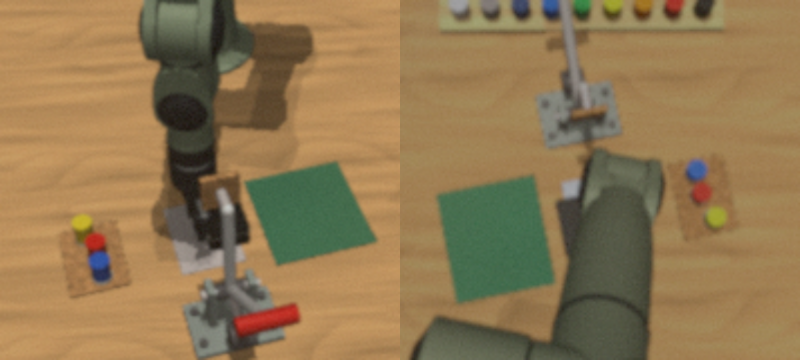

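The case is sliding with the fingers (scene view: case at (228,227), heading for the mat). I'll keep going.

Request:
{"name": "servo_tool", "arguments": {
  "series": [
    {"travel": [0.4, 0, 0], "delta_rot": [0, 0, 0], "jaw": 50},
    {"travel": [0.4, 0, 0], "delta_rot": [0, 0, 0], "jaw": 50},
    {"travel": [0.4, 0, 0], "delta_rot": [0, 0, 0], "jaw": 50},
    {"travel": [0.4, 0, 0], "delta_rot": [0, 0, 0], "jaw": 50},
    {"travel": [0.4, 0, 0], "delta_rot": [0, 0, 0], "jaw": 50}
  ]
}}

```text
clock: 9.6
tool_pos: [0.5082, 0.0204, 0.0137]
tool_rot: [-3.141, -0.0, 1.765]
contact_force: [-0.2, -1.0, -0.3]
opening: 0.0501
```

Request:
{"name": "servo_tool", "arguments": {
  "series": [
    {"travel": [0.4, 0, 0], "delta_rot": [0, 0, 0], "jaw": 50},
    {"travel": [0.4, 0, 0], "delta_rot": [0, 0, 0], "jaw": 50},
    {"travel": [0.4, 0, 0], "delta_rot": [0, 0, 0], "jaw": 50},
    {"travel": [0.4, 0, 0], "delta_rot": [0, 0, 0], "jaw": 50},
    {"travel": [0.3, 0, 0], "delta_rot": [0, 0, 0], "jaw": 50}
  ]
}}

```text
clock: 10.1
tool_pos: [0.4974, 0.0762, 0.0138]
tool_rot: [-3.142, -0.0, 1.765]
contact_force: [0.3, -1.1, -0.6]
opening: 0.0502
```

```bash
python3 look.py 9
```

```text
10.1 [0.4974 0.0762 0.0138] press -0.0022726100641137833 0.11074805860614255 [ 0.01  0.5  -0.57  0.49  0.    1.38] [ 0.3 -1.1 -0.6]
```

View pics/s9.png

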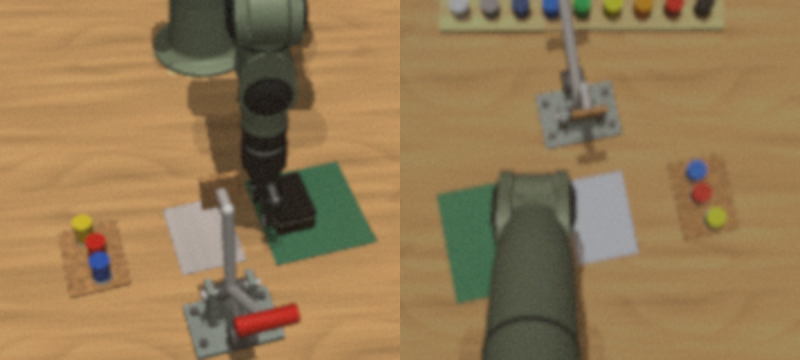

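The case is mostly on the mat (scene view: case at (288,205)), with about 38 mm to go. Then I'll back off, rise and check.

Request:
{"name": "servo_tool", "arguments": {
  "series": [
    {"travel": [0.4, 0, 0], "delta_rot": [0, 0, 0], "jaw": 50},
    {"travel": [0.4, 0, 0], "delta_rot": [0, 0, 0], "jaw": 50},
    {"travel": [0.3, 0, 0], "delta_rot": [0, 0, 0], "jaw": 50},
    {"travel": [0.15, 0, 0], "delta_rot": [0, 0, 0], "jaw": 50},
    {"travel": [0, 0, 0], "delta_rot": [0, 0, 0], "jaw": 50}
  ]
}}

```text
clock: 10.7
tool_pos: [0.4902, 0.1129, 0.0138]
tool_rot: [-3.142, -0.001, 1.766]
contact_force: [0.8, -0.1, 0.1]
opening: 0.0501
```

Request:
{"name": "servo_tool", "arguments": {
  "series": [
    {"travel": [-0.6, 0, 0], "delta_rot": [0, 0, 0], "jaw": 50},
    {"travel": [-0.8, 0, 0], "delta_rot": [0, 0, 0], "jaw": 50},
    {"travel": [-0.8, 0, 0], "delta_rot": [0, 0, 0], "jaw": 50},
    {"travel": [0, 0, -0.8], "delta_rot": [0, 0, 0], "jaw": 50},
    {"travel": [0, 0, -1], "delta_rot": [0, 0, 0], "jaw": 50}
  ]
}}

```text
clock: 11.2
tool_pos: [0.5018, 0.0464, 0.0671]
tool_rot: [-3.138, -0.001, 1.763]
contact_force: [1.1, 0.1, 0.1]
opening: 0.0504
```

Request:
{"name": "servo_tool", "arguments": {
  "series": [
    {"travel": [0, 0, -1], "delta_rot": [0, 0, 0], "jaw": 50},
    {"travel": [0, 0, -1], "delta_rot": [0, 0, 0], "jaw": 50},
    {"travel": [0, -1, -1], "delta_rot": [0, 0, 0], "jaw": 50},
    {"travel": [0, -1, -1], "delta_rot": [0, 0, 0], "jaw": 50},
    {"travel": [0, -1, 0], "delta_rot": [0, 0, 0], "jaw": 50}
  ]
}}

```text
clock: 11.7
tool_pos: [0.4165, 0.0294, 0.1911]
tool_rot: [3.135, 0.001, 1.765]
contact_force: [-0.4, -1.1, -0.9]
opening: 0.0501
```

Request:
{"name": "servo_tool", "arguments": {
  "series": [
    {"travel": [-0.8, -0.7, 0], "delta_rot": [0, 0, 0], "jaw": 50},
    {"travel": [-1, -0.7, 0], "delta_rot": [0, 0, 0], "jaw": 50},
    {"travel": [-1, 0, 0], "delta_rot": [0, 0, 0], "jaw": 50},
    {"travel": [-1, 0, 0], "delta_rot": [0, 0, 0], "jaw": 50},
    {"travel": [0, 0, 0], "delta_rot": [0, 0, 0], "jaw": 50}
  ]
}}

```text
clock: 12.2
tool_pos: [0.3968, -0.093, 0.1881]
tool_rot: [3.14, 0.002, 1.76]
contact_force: [0.3, 0.4, 0.2]
opening: 0.0502
```

```bash
python3 look.py 10; python3 meas.py top10.pkl
```

```text
12.2 [ 0.3968 -0.093   0.1881] press -0.13368374573638162 -0.03595189099849797 [-0.41  0.1  -0.6   0.86 -0.    0.97] [0.3 0.4 0.2]
mat px [198 190] [247 242] centre [0.4854 0.1592] press [0.002  0.1945] size [0.1873 0.1685] ang 11.0 corners press [[-0.092, 0.279], [-0.092, 0.11], [0.095, 0.11], [0.096, 0.279]]
case px [211 204] [233 232] centre [0.4751 0.1575] press [-0.0086  0.1948] size [0.1062 0.0741] ang 11.5 corners press [[-0.062, 0.231], [-0.061, 0.157], [0.045, 0.158], [0.044, 0.232]]
blue 29 [ 0.599 -0.195  0.05 ] [ 0.045 -0.175]
yellow 58 [ 0.517 -0.229  0.05 ] [-0.042 -0.193]
red 43 [ 0.56  -0.203  0.05 ] [ 0.005 -0.175]
```

View pics/s10.png

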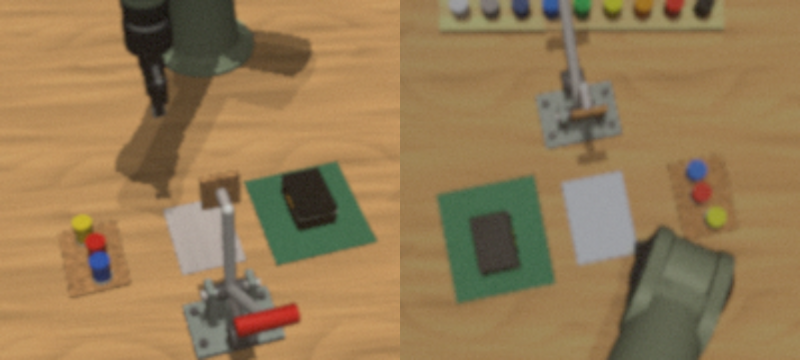

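The case lies inside the mat with at least 30 mm of green on every side. The press arm is on its stop, the spools haven't moved, and the robot is clear of everything. I'll hand it in.

```bash
python3 -c "
from station import bot
print(bot.state()['joint_velocities'].round(3)); print(bot.sign_off())"
```

```text
[ 0.03  -0.006 -0.013  0.005  0.002  0.   ]
the job is handed in; nothing more can be done
None
```

The press arm is up on its stop, the black case is wholly on the green mat, and the job was handed in at about 12.3 s of the 53 s allowed.

- **Press arm:** I pushed the red crossbar up and back along its arc with the shut fingertips, with at most about 5 N at the wrist in the readings. Once past balance it swung on to its stop by itself and was still up in the last pictures.
- **Case:** I pushed its right-hand face low down with both fingers spread, so it slid flat and turned square to the mat. The last top view puts its centre about 11 mm from the mat's centre, with at least 30 mm of mat on every side.
- **Everything else:** The spools measured within 1 mm of where they were before the case was pushed. The robot stood clear and touching nothing.

**Disagreements:**
- The scene and top views put the mat's centre about 6 mm apart.
- The colour masks measured the mat about 12 mm too small. At the end the top view read the case about 5 mm too large.
- All of this is small next to the 30 mm margin.

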